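Swing the suction selector to the three-stud outlet and start the extractor

ROBOT

A 6-joint arm with a two-finger parallel gripper is mounted at the origin on the work surface. World frame = base frame: x ahead of the robot, y to its left, z up, the work surface at z = 0. Lengths are in m, angles in rad, forces in N, time in s.
With the tool pointing down it reaches from about 0.35 to 0.975 m from the base axis. Payload 4.9 kg.
Tool frame: the origin (TCP) lies on the centre line of the jaws, within the pads' length; the fingertips stand ctrl.tcp_to_tips ahead of it and the grasp point (between the pads) lies 3 mm ahead of it (ctrl.tcp_to_tips is the distance from the TCP to the fingertips, in m); z points along the fingers, y is the direction in which the jaws open and shut (so a half turn about z gives the same grasp; the last joint's range is limited). The gripper opens to 85 mm and grips with 20 to 120 N. Pads are 22 mm wide; open, the fingers measure 114 mm over their backs; the gripper's body (76 mm by 85 mm) begins 54 mm behind the grasp point. The pads swing forward as they close: fully open they stand 13 mm farther back than shut.
Start: joints at [-1.286, 0.053, 1.613, -0, 1.476, -0.119], TCP at [0.246, -0.575, 0.253] pointing down, gripper open.
Joint ranges: [-3.01, 3.01], [-1.01, 2.22], [0.06, 2.58], [-1.02, 4.17], [0.09, 2.62], [-3.14, 3.14]. Speed limits (rad/s): [2.57, 2.57, 3.14, 3.14, 3.14, 3.14].

INTERFACE

Orientations are given as a rotation vector (axis times angle).
In Python, from station import ctrl, vision gives the robot as it stands.
- The arm moves only by the tool jog_arm, never from a script. Its argument "deltas" is a list of rows, each a list of 7 numbers: the turn, a rotation vector about the tool's x, y, z in rad, then the shift along the tool's x, y, z in cm, then the opening, from 0 (shut) to 1 (fully open). A call has 1 to 12 rows; each row shifts and turns the commanded pose from where the row before left it, along the tool's axes as they then stand; what a row does not reach is not made up. A row lasts 1/12 s, in which the tool goes at most 41.7 mm and 7.16 degrees, less where a joint would pass 70% of its speed; a pose out of reach is approached as far as the arm can. A call with a gripper value outside its range is refused whole. The fingers move at their own pace and stop on an object; "grip_force" is the grip in N (left out, the last holds). Time passes only in rows, so rows that do not move let the fingers close. It gives the time, the measured TCP pose, the force and the opening at its end, in the units of the state.
- ctrl.get_obs(): the state, without advancing time (a new reading comes with each control period).
- vision.get_image(name): name is "side" or "top"; returns (picture, depth): 420x560x3 uint8, red, green, blue; 420x560 float32, m along the optical axis (not along the pixel's ray), 0 where there is no reading.
- vision.calibration(name): a dict with "fx", "fy", "cx", "cy" (pixels), "rvec" (rotation vector, rad) and "tvec" (3), from world to camera coordinates, as OpenCV has them. Camera axes: x right, y down, z forward; pixel columns grow to the right and rows downward; lengths in m; the calibration is good to about 2 mm. A picture is of the moment at which its call begins. calibration takes no time and is no camera call.
- ctrl.finish_job(): hands the job in, once; it reports no verdict.
The state is a dict: "t": time; "q": joint angles; "dq": joint speeds; "effort": joint torques, N m; "tool_pos": TCP position; "tool_rot": TCP orientation; "contact_force": force on the tool from outside, world axes, zero at the start; "wrist_torque": the same for the moment, N m; "opening": finger opening in m.
Only numpy, scipy, OpenCV 4.12 (cv2) and the standard library are available. Lean on these libraries where they do the work, as an engineer would, in place of code of your own. Each camera call takes 0.05 s, during which the arm holds its last target. There are 200 camera calls.

TASK

On the dust-suction manifold, push the selector's upright wooden tab round with the fingertips until it points squarely at the middle of the label disc with three studs, then press the start button fully down and let it go. Only push the tab, do not pinch it, do not press the button before the selector is set, and leave the glue bottle, hammer, wood offcut and tin where they are.

Things in the scene. Friction and masses are not known exactly. Their poses are not given: they have to be found in the camera images.
- manifold: fixed round suction manifold of grey metal between plywood discs, 300 mm across; its flat plywood deck is 50 mm above the table. Four short pipe stubs, 38 mm thick, stick out to 173 mm from the axis below the deck. Origin: on the selector's vertical axis, at table height; z up
- selector (a joint): angle of the selector about the vertical axis, rad, growing anticlockwise seen from above. Stops at -0.25 and 5.0. The four outlets lie at 0, 1.047, 2.094 and 3.142; at the start it is parked between 3.75 and 4.75 in the unlabelled sector, so it must be turned clockwise seen from above. No clicks: friction of about 0.22 N m (2.6 N at the tab) holds it wherever it is left
- tab (a point): middle of the selector's tab: an upright wooden fin standing on a flat 110 mm metal turning disc (disc top 14 mm above the deck), 85 mm from the axis, 31 mm above the deck. The fin is 50 mm long radially (60 to 110 mm from the axis), 18 mm thick, and reaches from 11 to 51 mm above the deck; below it is a metal arm 20 mm wide. To turn it clockwise, push on the flank on its +y side (the anticlockwise side). x points radially outwards, z up
- aim (a point): the point the tab points at: 128 mm from the axis, straight outwards from the tab (18 mm beyond its outer end), 3 mm above the deck. It lies over a label disc's centre when the tab points squarely at it. x points radially outwards, z up
- tag1: fixed white label disc with one raised dark stud 12 mm across on top; disc 44 mm across, 3 mm thick, flat on the manifold's deck, centre 128 mm from the selector's axis. Origin: centre of its underside. Which disc lies at which of the four outlets differs every time
- tag2: fixed white label disc with two raised dark studs 12 mm across on top; disc 44 mm across, 3 mm thick, flat on the manifold's deck, centre 128 mm from the selector's axis. Origin: centre of its underside. Which disc lies at which of the four outlets differs every time
- tag3: fixed white label disc with three raised dark studs 12 mm across on top; disc 44 mm across, 3 mm thick, flat on the manifold's deck, centre 128 mm from the selector's axis. Origin: centre of its underside. Which disc lies at which of the four outlets differs every time. This is the wanted outlet
- tag4: fixed white label disc with four raised dark studs 12 mm across on top; disc 44 mm across, 3 mm thick, flat on the manifold's deck, centre 128 mm from the selector's axis. Origin: centre of its underside. Which disc lies at which of the four outlets differs every time
- start_top (a point): centre of the top of the start button, a round dark button 38 mm across in a low metal collar on the middle of a grey switch box (120 x 90 x 45 mm) fixed on the table, to the robot's right of the manifold; pressed straight down
- start (a joint): travel of the start button, m: 0 up, 0.006 fully down; a spring of about 5 N at full travel returns it
- glue: loose white glue bottle, 52 mm across, 120 mm tall, upright. Origin: centre of its underside
- hammer: loose hammer lying flat, 260 mm long along its x. Origin: underside, mid-length
- offcut: loose pine offcut 90 x 45 x 35 mm lying flat. Origin: centre of its underside
- tin: loose open steel tin, 70 mm across, 80 mm tall, upright. Origin: centre of its underside
Things that resemble listed ones, but are neither listed nor needed, are in the scene too. Of the things like the part that bears start_top, leave any that is orange or pink; of the rest the larger one is meant.

How it is judged:
By the outcome, as a careful person would: the job done as asked, in the order asked, and still so for the second after the job is handed in, with the robot touching nothing.
It also fails if it takes over 64 s, if anything falls off the work surface, if the arm or the gripper's body presses on something with over 40 N, if the wrist force passes 120 N, or if a joint passes its speed limit or range.

## Working session

There is one attempt and no reset: what is moved stays moved. The work goes in short steps, Python scripts to look and compute and a tool call to move; the robot and the scene stay as the last step left them, time stands still between calls to the robot, and variables do not carry over. Pictures are saved under pics/ and viewed, about 8 in all and at most 12, crops included, and the job is handed in when it is done.

Besides the shell and the picture viewer there is one more tool, called after "Call:" as a command line: name --pt "numbers of a row" for each row, then --argument value for the rest. jog_arm: Moves the arm, as the interface text tells. Its arguments: {"type":"object","properties":{"deltas":{"type":"array"},"grip_force":{"type":"number"}},"required":["deltas"]}

```bash
mkdir -p pics; cat > h.py <<'E'
import numpy as np, cv2
from station import ctrl, vision
def snap(n):
    im,d=vision.get_image(n); return im,d
def save(im,f): cv2.imwrite('pics/'+f,cv2.cvtColor(im,cv2.COLOR_RGB2BGR))
def cam(n):
    c=vision.calibration(n); K=np.array([[c['fx'],0,c['cx']],[0,c['fy'],c['cy']],[0,0,1]]); R=cv2.Rodrigues(np.array(c['rvec'],float))[0]; return K,R,np.array(c['tvec'],float)
def ray(n,u,v,z):
    K,R,t=cam(n); o=-R.T@t; d=R.T@np.linalg.solve(K,[u,v,1.]); return o+d*(z-o[2])/d[2]
def pts(n,d):
    K,R,t=cam(n); v,u=np.mgrid[:d.shape[0],:d.shape[1]]
    p=np.stack([(u-K[0,2])/K[0,0]*d,(v-K[1,2])/K[1,1]*d,d],-1); return (p-t)@R
def proj(n,p):
    K,R,t=cam(n); q=K@(R@np.array(p,float)+t); return q[:2]/q[2]
E
python3 - <<'E'
from h import *
for n in('top','side'):
    im,d=snap(n); save(im,n+'1.png'); np.savez('pics/'+n+'1.npz',im=im,d=d)
    K,R,t=cam(n); print(n,K[0,0],-R.T@t,R[2])
print(ctrl.get_obs(),ctrl.tcp_to_tips)
E
```

```text
top 383.86232037923975 [ 0.31899399 -0.03167116  1.30152529] [ 0.15214857  0.0021243  -0.98835535]
side 513.177877118279 [-0.02800254  0.62298873  0.95662201] [ 0.41825044 -0.55150757 -0.72173816]
{'t': 0.1, 'q': array([-1.28605231e+00,  5.33332032e-02,  1.61417427e+00, -4.61267248e-06,
        1.47600786e+00, -1.18996172e-01]), 'dq': array([ 0.00058957, -0.00138305, -0.00305693,  0.0004723 ,  0.00279317,
        0.00051081]), 'effort': array([-2.04140133e-04, -3.94905603e+01, -3.71362889e+01, -1.44420628e-04,
        3.85385109e-03, -1.08013992e-05]), 'tool_pos': array([ 0.24538893, -0.5742343 ,  0.25214916]), 'tool_rot': array([-3.07592044e+00, -6.29511554e-01,  2.57034682e-04]), 'contact_force': array([-1.17267268, -0.55646218, -0.0392118 ]), 'wrist_torque': array([-0.0287428 ,  0.00927669, -0.00187348]), 'opening': 0.08528881048922488} 0.022
```

View pics/top1.png

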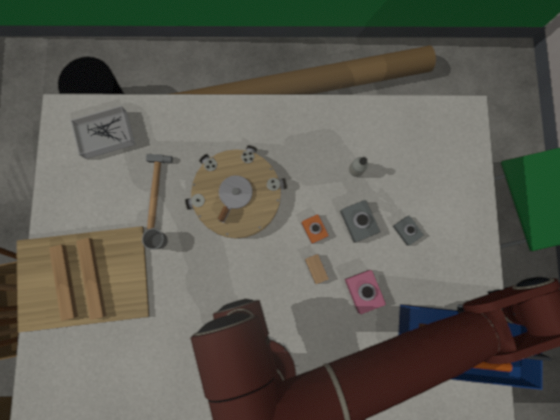

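View pics/side1.png

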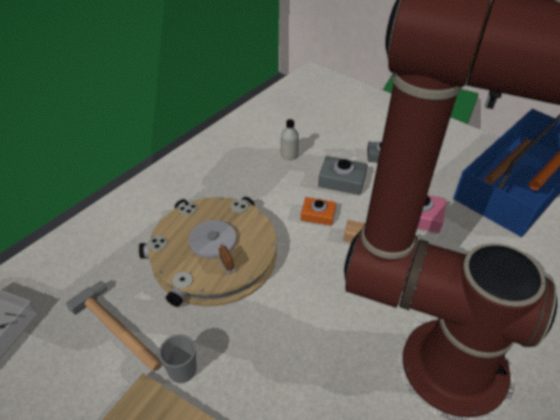

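```bash
python3 - <<'E'
from h import *
T=np.load('pics/top1.npz');S=np.load('pics/side1.npz')
a=cv2.resize(T['im'][140:245,180:292],None,fx=5,fy=5,interpolation=cv2.INTER_CUBIC)[:, :400+160]
b=cv2.resize(S['im'][185:315,130:285],None,fx=4,fy=4,interpolation=cv2.INTER_CUBIC)
b=cv2.resize(S['im'][185:315,130:290],(395,321),interpolation=cv2.INTER_CUBIC); a=cv2.resize(a,(395,370))
c=np.zeros((370,790,3),np.uint8); c[:,:395]=a; c[:321,395:]=b; c=np.clip(c*1.4,0,255).astype(np.uint8)
save(c,'crop1.png')
P=pts('top',T['d'])
for nm,(u,v) in dict(hub=(236,191),deck=(255,215),box=(348,235),btn=(361,220),box2=(407,230),tab=(224,213),t0=(274,184)).items(): print(nm,P[v,u].round(4))
# deck circle
z=P[...,2]; m=((abs(z-.05)<.012)).astype(np.uint8); m[:, :185]=0;m[:,290:]=0;m[:140]=0;m[245:]=0
x,y=P[...,0][m>0],P[...,1][m>0]; c,r=cv2.minEnclosingCircle(np.stack([x,y],-1).astype(np.float32)); print('deck',c,r,m.sum())
# box top
m=(abs(z-.045)<.008); m[:, :335]=0;m[:,385:]=0;m[:195]=0;m[245:]=0
q=np.stack([P[...,0][m],P[...,1][m]],-1).astype(np.float32); print('box',cv2.minAreaRect(q))
# white tags
hsv=cv2.cvtColor(T['im'],cv2.COLOR_RGB2HSV); 
R=np.hypot(P[...,0]-c[0],P[...,1]-c[1])
w=((hsv[...,1]<45)&(R>.10)&(R<.155)&(z>.04)).astype(np.uint8)
n,l,s,ce=cv2.connectedComponentsWithStats(w)
for i in range(1,n):
    if s[i,4]>20: p=ray('top',*ce[i],.053); print(ce[i],s[i,4],p,np.hypot(p[0]-c[0],p[1]-c[1]),np.arctan2(p[1]-c[1],p[0]-c[0]))
g=(hsv[...,1]<45)&(R<.065); 
ys,xs=np.nonzero(g); cc,rr=cv2.minEnclosingCircle(np.stack([xs,ys],-1).astype(np.float32)); print('hubdisc',cc,rr,ray('top',*cc,.064))
# tab
m=(z>.082)&(R>.05)&(R<.12); q=P[m][:,:2]; print('tab',q.mean(0),m.sum(),cv2.minAreaRect(q.astype(np.float32)))
E
```

```text
hub [0.5818 0.0891 0.0757]
deck [0.5068 0.0276 0.0487]
box [ 0.4462 -0.2871 -0.001 ]
btn [ 0.4881 -0.3167  0.0693]
box2 [ 0.459  -0.4738  0.0412]
tab [0.5062 0.1243 0.0941]
t0 [ 0.6114 -0.0349  0.0501]
deck (0.5897048711776733, 0.09364209324121475) 0.17261168360710144 5537
box ((0.49092841148376465, -0.32199424505233765), (0.11945067346096039, 0.09081223607063293), 22.337600708007812)
[247.77304965 155.4893617 ] 141 [0.70889666 0.05367305 0.053     ] 0.12571478259678967 -0.32354995711973
[209.72727273 163.60839161] 143 [0.68040197 0.18114431 0.053     ] 0.12602619292357112 0.7674713704132152
[273.70945946 183.74324324] 148 [ 0.61158309 -0.03390359  0.053     ] 0.12940848731199078 -1.4009171550577622
[197.23741007 200.08633094] 139 [0.55567298 0.21910377 0.053     ] 0.12999539066223598 1.8356759224323609
hubdisc (235.5, 192.13999938964844) 17.140390396118164 [0.5804537  0.09179693 0.064     ]
tab [0.50526161 0.12642157] 93 ((0.5055338740348816, 0.1274777203798294), (0.018356911838054657, 0.048158906400203705), 65.180419921875)
```

View pics/crop1.png

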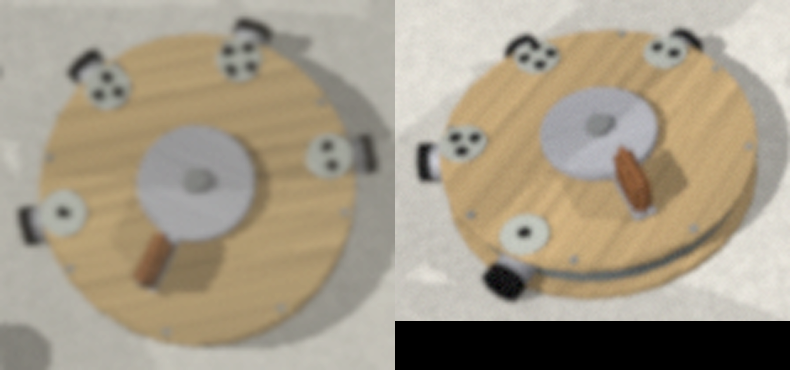

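```bash
cat >> h.py <<'E'
from scipy.optimize import least_squares
ANG=np.array([0,1.0472,2.0944,3.1416])
def manifold(n,im,d,c0=(.583,.092)):
    P=pts(n,d); hsv=cv2.cvtColor(im,cv2.COLOR_RGB2HSV); z=P[...,2]; R=np.hypot(P[...,0]-c0[0],P[...,1]-c0[1])
    w=((hsv[...,1]<45)&(R>.105)&(R<.152)&(abs(z-.053)<.012)).astype(np.uint8)
    k,l,s,ce=cv2.connectedComponentsWithStats(w); out=[]
    for i in range(1,k):
        if s[i,4]>60:
            hull=cv2.convexHull(np.argwhere(l==i)[:,::-1].astype(np.int32)); e=cv2.moments(hull); u=(e['m10']/e['m00'],e['m01']/e['m00'])
            out.append(ray(n,*u,.053)[:2])
    out=np.array(out); th=np.arctan2(out[:,1]-c0[1],out[:,0]-c0[0]); y0=-1.353
    idx=np.array([np.argmin(abs(np.angle(np.exp(1j*(t-y0-ANG))))) for t in th])
    f=lambda p:(np.stack([p[0]+.128*np.cos(p[2]+ANG[idx]),p[1]+.128*np.sin(p[2]+ANG[idx])],-1)-out).ravel()
    r=least_squares(f,[*c0,y0]); return r.x,idx,f(r.x).reshape(-1,2)
def tab(n,im,d,m):
    P=pts(n,d); z=P[...,2]; rel=P[...,:2]-m[:2]; R=np.hypot(rel[...,0],rel[...,1]); k=(z>.088)&(z<.108)&(R>.05)&(R<.118)
    q=rel[k]; c=q.mean(0); th=np.arctan2(c[1],c[0]); (vx,vy),=[np.linalg.svd(q-c)[2][0]]; 
    return dict(n=len(q),sel=(th-m[2])%(2*np.pi),axis=(np.arctan2(vy,vx)-m[2])%np.pi,c=c+m[:2],r=np.hypot(*c))
E
python3 - <<'E'
from h import *
for n in('top','side'):
    A=np.load(f'pics/{n}1.npz'); im,d=A['im'],A['d']
    m,i,r=manifold(n,im,d); print(n,m,i,(r*1e3).round(1).tolist()); print(tab(n,im,d,m))
E
```

```text
top [ 0.58421638  0.09276077 -1.34997513] [1 2 0 3] [[-0.5, -0.7], [-0.4, -0.1], [0.7, 0.9], [0.2, -0.1]]
{'n': 88, 'sel': np.float64(4.0838833304863025), 'axis': np.float64(0.912447081400332), 'c': array([0.50568338, 0.12667768]), 'r': np.float64(0.08554407601530087)}
side [ 0.58239143  0.09517672 -1.35496436] [0 1 2 3] [[0.2, 0.2], [-0.1, -0.3], [-0.5, 0.2], [0.4, -0.0]]
{'n': 164, 'sel': np.float64(4.0701425964570355), 'axis': np.float64(0.9402694244316585), 'c': array([0.50305182, 0.13121978]), 'r': np.float64(0.08714284530384475)}
```

Call:
jog_arm --pt "0 0 0 2.44 -2.61 0 0" --pt "0 0 0 2.44 -2.61 0 0" --pt "0 0 0 2.44 -2.61 0 0" --pt "0 0 0 2.44 -2.61 0 0" --pt "0 0 0 2.44 -2.61 0 0" --pt "0 0 0 2.44 -2.61 0 0" --pt "0 0 0 2.44 -2.61 0 0" --pt "0 0 0 2.44 -2.61 0 0" --pt "0 0 0 2.44 -2.61 0 0" --pt "0 0 0 2.44 -2.61 0 0"

```text
t: 0.93
tool_pos: [0.3674, -0.237, 0.2528]
tool_rot: [-3.078, -0.629, 0.0]
contact_force: [1.6, 0.1, 0.8]
opening: -0.0
```

Call:
jog_arm --pt "0 0 0 2.44 -2.61 0 0" --pt "0 0 0 2.44 -2.61 0 0" --pt "0 0 0 2.44 -2.61 0 0" --pt "0 0 0 2.44 -2.61 0 0" --pt "0 0 0 2.44 -2.61 0 0" --pt "0 0 0 2.44 -2.61 0 0" --pt "0 0 0 2.44 -2.61 0 0" --pt "0 0 0 2.44 -2.61 0 0" --pt "0 0 0 2.44 -2.61 0 0" --pt "0 0 0 2.44 -2.61 0 0"

```text
t: 1.77
tool_pos: [0.4892, 0.099, 0.2529]
tool_rot: [3.078, 0.631, -0.001]
contact_force: [0.5, -0.6, 0.2]
opening: 0.0
```

Call:
jog_arm --pt "0 0 -0.094 0 0 0 0" --pt "0 0 -0.094 0 0 0 0" --pt "0 0 -0.094 0 0 0 0" --pt "0 0 -0.094 0 0 0 0" --pt "0 0 -0.094 0 0 0 0" --pt "0 0 -0.094 0 0 0 0" --pt "0 0 -0.094 0 0 0 0" --pt "0 0 -0.094 0 0 0 0" --pt "0 0 0 0 0 0 0"

```text
t: 2.52
tool_pos: [0.4889, 0.097, 0.2527]
tool_rot: [-2.63, -1.718, 0.001]
contact_force: [-1.3, 0.4, 0.2]
opening: 0.0
```

```bash
cat >> h.py <<'E'
def st():
    o=ctrl.get_obs(); R=cv2.Rodrigues(np.array(o['tool_rot']))[0]; print('t',o['t'],'pos',o['tool_pos'].round(4),'psi',np.arctan2(R[1,0],R[0,0]).round(4),'z',R[:,2].round(3),'F',o['contact_force'].round(1),'q',o['q'].round(2),'op',round(o['opening'],4)); return o,R
def goto(p,psi):
    o,R=st(); print('turn',o and np.angle(np.exp(1j*(np.arctan2(R[1,0],R[0,0])-psi))).round(4),'shift cm (tool axes now)',(R.T@(np.array(p)-o['tool_pos'])*100).round(2))
E
python3 - <<'E'
from h import *
goto([.4888,.0976,.096],1.154)
E
```

```text
t 2.5167 pos [0.4889 0.097  0.2527] psi 1.1573 z [-0.001 -0.    -1.   ] F [-1.3  0.4  0.2] q [ 0.05 -0.26  1.9  -0.    1.5   0.46] op 0.0
turn 0.0033 shift cm (tool axes now) [ 0.05 -0.02 15.67]
```

Call:
jog_arm --pt "0 0 0 0 0 2.0 0" --pt "0 0 0 0 0 2.0 0" --pt "0 0 0 0 0 2.0 0" --pt "0 0 0 0 0 2.0 0" --pt "0 0 0 0 0 2.0 0" --pt "0 0 0 0 0 2.0 0" --pt "0 0 0 0 0 1.5 0" --pt "0 0 0 0 0 1.2 0" --pt "0 0 0 0 0 1.0 0" --pt "0 0 0 0 0 0 0"

```text
t: 3.35
tool_pos: [0.4877, 0.097, 0.0939]
tool_rot: [-2.631, -1.714, 0.006]
contact_force: [-0.3, 0.1, -0.0]
opening: -0.0002
```

```bash
python3 - <<'E'
from h import *
st(); im,d=snap('side'); save(cv2.resize(im[150:350,100:360],None,fx=3,fy=3,interpolation=cv2.INTER_CUBIC),'side2.png')
E
```

```text
t 3.35 pos [0.4877 0.097  0.0939] psi 1.1548 z [-0.004 -0.    -1.   ] F [-0.3  0.1 -0. ] q [ 0.05 -0.1   2.04  0.    1.2   0.46] op -0.0002
```

View pics/side2.png

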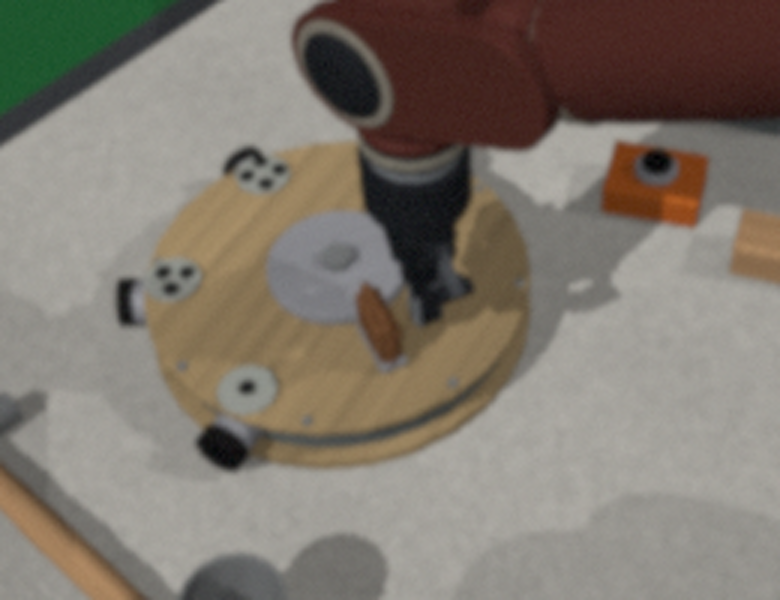

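Call:
jog_arm --pt "0 0 0 0.7 0 0 0" --pt "0 0 0 0.5 0 0 0" --pt "0 0 0 0.2 0 0 0" --pt "0 0 0 0 0 0 0" --pt "0 0 0.1 0.888 -0.156 0 0" --pt "0 0 0.1 0.888 -0.156 0 0" --pt "0 0 0.1 0.888 -0.156 0 0" --pt "0 0 0.1 0.888 -0.156 0 0" --pt "0 0 0 0 0 0 0"

```text
t: 4.15
tool_pos: [0.5092, 0.1437, 0.0969]
tool_rot: [2.92, 1.158, 0.002]
contact_force: [1.0, -0.5, 0.4]
opening: -0.0
```

```bash
cat >> h.py <<'E'
C=np.array([.5835,.0940]); YAW=-1.352
def rel():
    o,R=st(); print('T-c in tool mm',((R.T@np.array([*(o['tool_pos'][:2]-C),0]))*1e3).round(1),'implied sel if flush',(np.arctan2(R[1,0],R[0,0])+np.pi/2-YAW).round(3))
E
python3 -c "
from h import *
rel()"
```

```text
t 4.15 pos [0.5092 0.1437 0.0969] psi 0.7551 z [ 0.001  0.    -1.   ] F [ 1.  -0.5  0.4] q [ 0.13 -0.02  1.97  0.    1.2   0.95] op -0.0
T-c in tool mm [-20.  -87.1  -0.1] implied sel if flush 3.678
```

Call:
jog_arm --pt "0 0 0.1 0.888 -0.156 0 0" --pt "0 0 0.1 0.888 -0.156 0 0" --pt "0 0 0.1 0.888 -0.156 0 0" --pt "0 0 0.1 0.888 -0.156 0 0" --pt "0 0 0.1 0.888 -0.156 0 0" --pt "0 0 0.1 0.888 -0.156 0 0" --pt "0 0 0.1 0.888 -0.156 0 0" --pt "0 0 0.1 0.888 -0.156 0 0" --pt "0 0 0.1 0.888 -0.156 0 0" --pt "0 0 0.1 0.888 -0.156 0 0" --pt "0 0 0 0 0 0 0"

```text
t: 5.07
tool_pos: [0.586, 0.1829, 0.0965]
tool_rot: [-3.118, 0.382, -0.0]
contact_force: [0.9, 0.6, -0.8]
opening: 0.0001
```

```bash
python3 - <<'E'
from h import *
rel(); im,d=snap('side'); save(cv2.resize(im[150:350,100:360],None,fx=3,fy=3,interpolation=cv2.INTER_CUBIC),'side3.png')
E
```

```text
t 5.0667 pos [0.586  0.1829 0.0965] psi -0.2436 z [ 0.  0. -1.] F [ 0.9  0.6 -0.8] q [0.18 0.17 1.76 0.   1.21 2.  ] op 0.0001
T-c in tool mm [-19.  -86.9   0. ] implied sel if flush 2.679
```

View pics/side3.png

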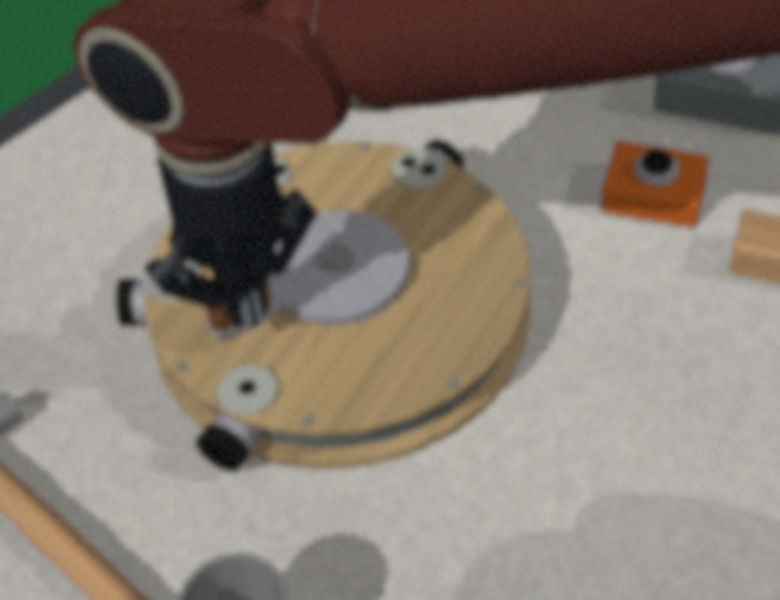

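Call:
jog_arm --pt "0 0 0.1 0.888 -0.156 0 0" --pt "0 0 0.1 0.888 -0.156 0 0" --pt "0 0 0.1 0.888 -0.156 0 0" --pt "0 0 0.1 0.888 -0.156 0 0" --pt "0 0 0.05 0.444 -0.09 0 0" --pt "0 0 0.03 0.264 -0.058 0 0" --pt "0 0 0 0 0 0 0" --pt "0 0 0 0 0 0 0"

```text
t: 5.78
tool_pos: [0.6263, 0.1718, 0.0962]
tool_rot: [2.94, -1.108, -0.0]
contact_force: [-0.0, 0.3, -0.1]
opening: 0.0002
```

```bash
python3 -c "
from h import *
rel()"
```

```text
t 5.7833 pos [0.6263 0.1718 0.0962] psi -0.7209 z [-0. -0. -1.] F [-0.   0.3 -0.1] q [0.15 0.25 1.67 0.   1.22 2.44] op 0.0002
T-c in tool mm [-19.2 -86.7  -0. ] implied sel if flush 2.202
```

Call:
jog_arm --pt "0 0 0 -1.0 0 0 0" --pt "0 0 0 -2.0 0 0 0" --pt "0 0 0 0 0 -3.5 0" --pt "0 0 0 0 0 -3.5 0" --pt "0 0 0 0 0 -3.5 0" --pt "0 0 0 -2.5 2.0 -2.0 0" --pt "0 0 0 -2.5 2.5 0 0" --pt "0 0 0 -2.5 2.5 0 0" --pt "0 0 0 -2.5 2.5 0 0" --pt "0 0 0 -2.5 2.5 0 0" --pt "0 0 0 -2.5 2.5 0 0" --pt "0 0 0 0 0 0 0"

```text
t: 6.78
tool_pos: [0.39, 0.1824, 0.2196]
tool_rot: [2.939, -1.107, -0.003]
contact_force: [0.9, -0.4, -0.8]
opening: -0.0003
```

```bash
python3 - <<'E'
from h import *
st()
for n in('top','side'):
    im,d=snap(n); save(im,n+'4.png'); np.savez(f'pics/{n}4.npz',im=im,d=d)
    m=np.r_[C,YAW]
    m={'top':[.58422,.09276,-1.34998],'side':[.58239,.09518,-1.35496]}[n]
    print(n,tab(n,im,d,m))
E
```

```text
t 6.7833 pos [0.39   0.1824 0.2196] psi -0.7205 z [-0.002 -0.    -1.   ] F [ 0.9 -0.4 -0.8] q [ 0.26 -0.42  2.08  0.    1.48  2.56] op -0.0003
top {'n': 86, 'sel': np.float64(2.208888707157185), 'axis': np.float64(2.19142835664058), 'c': array([0.63832543, 0.15546795]), 'r': np.float64(0.08282320896189406)}
side {'n': 170, 'sel': np.float64(2.2434165699509387), 'axis': np.float64(2.222280762430308), 'c': array([0.63553952, 0.16059169]), 'r': np.float64(0.08428262479783986)}
```

View pics/top4.png

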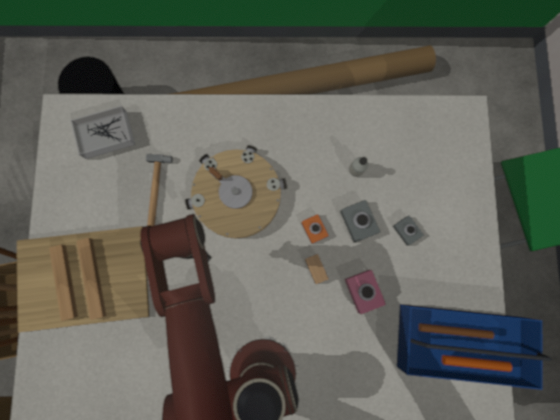

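```bash
cat >> h.py <<'E'
MM={'top':[.58422,.09276,-1.34998],'side':[.58239,.09518,-1.35496]}
def tabc(n,im,d):
    m=MM[n]; P=pts(n,d); R=np.hypot(P[...,0]-m[0],P[...,1]-m[1]); hsv=cv2.cvtColor(im,cv2.COLOR_RGB2HSV).astype(int)
    k=(P[...,2]>.068)&(R<.13)&(R>.045)&(hsv[...,0]<18)&(hsv[...,1]>85)
    c,l,s,ce=cv2.connectedComponentsWithStats(k.astype(np.uint8)); i=1+np.argmax(s[1:,4]); u=ce[i]
    p=ray(n,*u,.081)[:2]-m[:2]; return s[i,4],u.round(1),np.hypot(*p).round(4),((np.arctan2(p[1],p[0])-m[2])%(2*np.pi)).round(3)
E
python3 - <<'E'
from h import *
for n in('top','side'):
    for k in '14':
        A=np.load(f'pics/{n}{k}.npz'); print(n,k,tabc(n,A['im'],A['d']))
    A=np.load(f'pics/{n}4.npz'); m,i,r=manifold(n,A['im'],A['d']); print(m)
A=np.load('pics/top4.npz');B=np.load('pics/side4.npz')
a=cv2.resize(A['im'][140:210,190:265],None,fx=5,fy=5,interpolation=cv2.INTER_CUBIC); b=cv2.resize(B['im'][190:260,140:215],None,fx=5,fy=5,interpolation=cv2.INTER_CUBIC)
# draw aim lines on projected: axis -> tag3 at fin-top height
for im,n,o in((a,'top',(190,140)),(b,'side',(140,190))):
    m=MM[n]; 
    for sg in(-.009,.009):
        e=np.array([np.cos(m[2]+2.0944),np.sin(m[2]+2.0944)]); t=np.array([-e[1],e[0]])
        q=[tuple(int(v) for v in (proj(n,[*(np.array(m[:2])+e*r+t*sg),.101])-o)*5+2) for r in(.06,.11)]; cv2.line(im,*q,(255,0,0),1)
save(np.hstack([a,b]),'crop4.png')
E
```

```text
top 1 (np.int32(83), array([222.8, 213.4]), np.float64(0.0857), np.float64(4.044))
top 4 (np.int32(86), array([215. , 172.6]), np.float64(0.0873), np.float64(2.2))
[ 0.58461336  0.09326633 -1.35392029]
side 1 (np.int32(224), array([226.3, 257.6]), np.float64(0.085), np.float64(4.088))
side 4 (np.int32(294), array([173.9, 236.3]), np.float64(0.0843), np.float64(2.183))
[ 0.5823685   0.09522477 -1.35178049]
```

View pics/crop4.png

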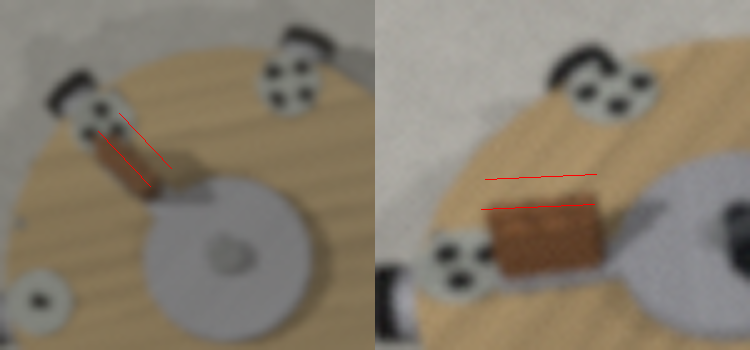

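```bash
python3 -c "
from h import *
goto([.6132,.1890,.2196],-.819)"
```

```text
t 6.8833 pos [0.3944 0.1827 0.2213] psi -0.7218 z [ 0.002  0.    -1.   ] F [ 0.4 -0.   0.3] q [ 0.26 -0.41  2.07 -0.    1.48  2.56] op -0.0001
turn 0.0972 shift cm (tool axes now) [ 16.01 -14.93   0.22]
```

Call:
jog_arm --pt "0 0 0 2.3 -2.13 0 0" --pt "0 0 0 2.3 -2.13 0 0" --pt "0 0 0 2.3 -2.13 0 0" --pt "0 0 0 2.3 -2.13 0 0" --pt "0 0 0 2.3 -2.13 0 0" --pt "0 0 0 2.3 -2.13 0 0" --pt "0 0 0 2.2 -2.13 0 0" --pt "0 0 0.097 0 0 0 0" --pt "0 0 0 0 0 3.0 0" --pt "0 0 0 0 0 3.0 0" --pt "0 0 0 0 0 0 0" --pt "0 0 0 0 0 0 0"

```text
t: 7.88
tool_pos: [0.6137, 0.1879, 0.1586]
tool_rot: [2.878, -1.252, -0.007]
contact_force: [0.6, -1.0, -0.8]
opening: -0.0001
```

```bash
python3 -c "
from h import *
goto([.6132,.1890,.096],-.819)"
```

```text
t 7.8833 pos [0.6137 0.1879 0.1586] psi -0.8209 z [-0.005 -0.001 -1.   ] F [ 0.6 -1.  -0.8] q [ 0.18  0.17  1.65 -0.    1.33  2.57] op -0.0001
turn -0.0019 shift cm (tool axes now) [-0.09 -0.07  6.26]
```

Call:
jog_arm --pt "0 0 0 0 0 2.0 0" --pt "0 0 0 0 0 2.0 0" --pt "0 0 0 0 0 1.5 0" --pt "0 0 0 0 0 0.7 0" --pt "0 0 0 0 0 0 0" --pt "0 0 0 0 0 0 0" --pt "0 0 0 0.5 0 0 0" --pt "0 0 0 0.5 0 0 0" --pt "0 0 0 0 0 0 0" --pt "0 0 0 0 0 0 0"

```text
t: 8.72
tool_pos: [0.6221, 0.1806, 0.1003]
tool_rot: [-2.879, 1.255, -0.002]
contact_force: [1.0, 0.3, 0.4]
opening: -0.0002
```

```bash
python3 -c "
from h import *
goto([.6337,.1671,.096],-.819)"
```

```text
t 8.7167 pos [0.6221 0.1806 0.1003] psi -0.8218 z [ 0.002  0.    -1.   ] F [1.  0.3 0.4] q [0.17 0.24 1.67 0.   1.23 2.56] op -0.0002
turn -0.0028 shift cm (tool axes now) [1.78 0.07 0.43]
```

Call:
jog_arm --pt "0 0 0 0.5 0 0.1 0" --pt "0 0 0 0.5 0 0.1 0" --pt "0 0 0 0.4 0 0.1 0" --pt "0 0 0 0.3 0 0 0" --pt "0 0 0 0 0 0 0" --pt "0 0 0 0 0 0 0" --pt "0 0 0 0 0 0 0"

```text
t: 9.3
tool_pos: [0.6328, 0.1681, 0.0961]
tool_rot: [2.88, -1.254, 0.0]
contact_force: [-0.9, -1.1, -0.2]
opening: -0.0003
```

```bash
python3 -c "
from h import *
rel()
goto([.6337,.1671,.096],-.819)"
```

```text
t 9.3 pos [0.6328 0.1681 0.0961] psi -0.8212 z [-0.    -0.001 -1.   ] F [-0.9 -1.1 -0.2] q [ 0.15  0.26  1.66 -0.    1.23  2.54] op -0.0003
T-c in tool mm [-20.6 -86.5  -0.1] implied sel if flush 2.102
t 9.3 pos [0.6328 0.1681 0.0961] psi -0.8212 z [-0.    -0.001 -1.   ] F [-0.9 -1.1 -0.2] q [ 0.15  0.26  1.66 -0.    1.23  2.54] op -0.0003
turn -0.0022 shift cm (tool axes now) [0.13 0.   0.01]
```

Call:
jog_arm --pt "0 0 0 -1.0 0 0 0" --pt "0 0 0 -2.0 0 0 0" --pt "0 0 0 0 0 -3.5 0" --pt "0 0 0 0 0 -3.5 0" --pt "0 0 0 0 0 -3.5 0" --pt "0 0 0 -2.5 2.0 -2.0 0" --pt "0 0 0 -2.5 2.5 0 0" --pt "0 0 0 -2.5 2.5 0 0" --pt "0 0 0 -2.5 2.5 0 0" --pt "0 0 0 -2.5 2.5 0 0" --pt "0 0 0 -2.5 2.5 0 0" --pt "0 0 0 0 0 0 0"

```text
t: 10.3
tool_pos: [0.3983, 0.2017, 0.2196]
tool_rot: [2.881, -1.25, -0.005]
contact_force: [-0.2, -0.7, 0.0]
opening: 0.0001
```

```bash
cat > m.py <<'E'
from h import *
import sys
k=sys.argv[1]; out=[]
for n,(u,v) in dict(top=(190,140),side=(140,190)).items():
    im,d=snap(n); np.savez(f'pics/{n}{k}.npz',im=im,d=d); t=tab(n,im,d,MM[n]); print(n,tabc(n,im,d),'depth',t['sel'].round(3),t['axis'].round(3),manifold(n,im,d)[0])
    out.append(cv2.resize(im[v:v+70,u:u+75],None,fx=5,fy=5,interpolation=cv2.INTER_CUBIC))
save(np.hstack(out),f'crop{k}.png')
E
python3 m.py 5
```

```text
top (np.int32(77), array([216.9, 171.4]), np.float64(0.0857), np.float64(2.117)) depth 2.119 2.076 [ 0.58450059  0.09339411 -1.35216264]
side (np.int32(294), array([173.8, 233.9]), np.float64(0.0849), np.float64(2.093)) depth 2.154 2.124 [ 0.58217376  0.09547466 -1.35473435]
```

View pics/crop5.png

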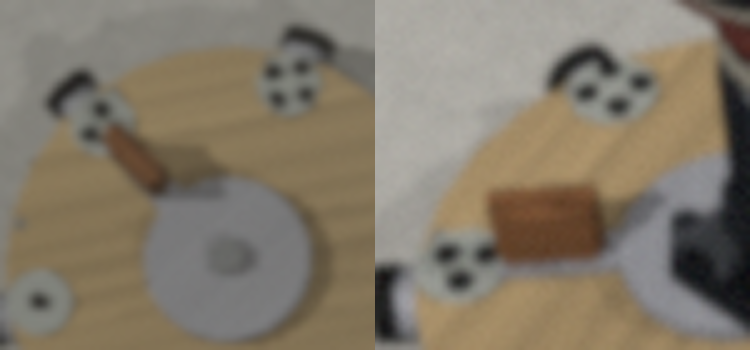

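```bash
python3 - <<'E'
from h import *
for n,f in(('top','pics/top5.npz'),('side','pics/side5.npz'),('side','pics/side1.npz')):
    A=np.load(f); P=pts(n,A['d']); z=P[...,2]; R=np.hypot(P[...,0]-.491,P[...,1]+.322)
    v=A['im'].max(-1); k=(R<.035)&(z>.05)&(z<.09)&(v<60)
    if k.sum()<20: print(f,'few',k.sum()); continue
    q=np.argwhere(k); (r,c)=q.mean(0); zz=z[k]; print(f,k.sum(),(c,r),'z',np.percentile(zz,[10,50,90]).round(4),ray(n,c,r,np.median(zz)).round(4), 'collar/box z', np.median(z[(R>.03)&(R<.05)&(z>.03)]).round(4))
st()
E
```

```text
pics/top5.npz 79 (np.float64(362.0632911392405), np.float64(219.49367088607596)) z [0.0643 0.0674 0.07  ] [ 0.49   -0.3207  0.0674] collar/box z 0.0454
pics/side5.npz few 0
pics/side1.npz 103 (np.float64(343.92233009708735), np.float64(163.89320388349515)) z [0.0615 0.0648 0.0673] [ 0.4888 -0.3177  0.0648] collar/box z 0.0434
t 10.4 pos [0.4028 0.2017 0.2212] psi -0.8198 z [ 0.001  0.    -1.   ] F [0.1 0.2 0.3] q [ 0.3  -0.37  2.04 -0.    1.47  2.69] op 0.0002
```

Call:
jog_arm --pt "0 0 0 2.747 1.824 0 0" --pt "0 0 0 2.747 1.824 0 0" --pt "0 0 0 2.747 1.824 0 0" --pt "0 0 0 2.747 1.824 0 0" --pt "0 0 0 2.747 1.824 0 0" --pt "0 0 0 2.747 1.824 0 0" --pt "0 0 0 2.747 1.824 0 0" --pt "0 0 0 2.747 1.824 0 0" --pt "0 0 0 2.747 1.824 0 0" --pt "0 0 0 2.747 1.824 0 0" --pt "0 0 0 2.747 1.824 0 0" --pt "0 0 0 2.747 1.824 0 0"

```text
t: 11.4
tool_pos: [0.4693, -0.1917, 0.2215]
tool_rot: [2.88, -1.256, 0.001]
contact_force: [-0.3, 0.4, -0.2]
opening: 0.0001
```

Call:
jog_arm --pt "0 0 0 2.747 1.824 0 0" --pt "0 0 0 2.747 1.824 0 0" --pt "0 0 0 2.747 1.824 0 0" --pt "0 0 0 2.747 1.824 0 0" --pt "0 0 0 0 0 3 0" --pt "0 0 0 0 0 3 0" --pt "0 0 0 0 0 3 0" --pt "0 0 0 0 0 1.5 0" --pt "0 0 0 0 0 0 0" --pt "0 0 0 0 0 0 0"

```text
t: 12.23
tool_pos: [0.4899, -0.3196, 0.1152]
tool_rot: [-2.88, 1.255, 0.003]
contact_force: [0.5, 0.4, 0.0]
opening: 0.0002
```

```bash
python3 - <<'E'
from h import *
goto([.4895,-.3192,.088],-.82); im,d=snap('side'); save(cv2.resize(im[80:240,270:470],None,fx=3,fy=3,interpolation=cv2.INTER_CUBIC),'btn6.png')
# clear side view of the selector too
np.savez('pics/side6.npz',im=im,d=d); print(tabc('side',im,d))
E
```

```text
t 12.2333 pos [ 0.4899 -0.3196  0.1152] psi -0.8217 z [-0.002  0.001 -1.   ] F [0.5 0.4 0. ] q [-0.71  0.08  1.82 -0.    1.24  1.69] op 0.0002
turn -0.0017 shift cm (tool axes now) [-0.05  0.    2.72]
(np.int32(291), array([173.8, 233.9]), np.float64(0.0848), np.float64(2.094))
```

View pics/btn6.png

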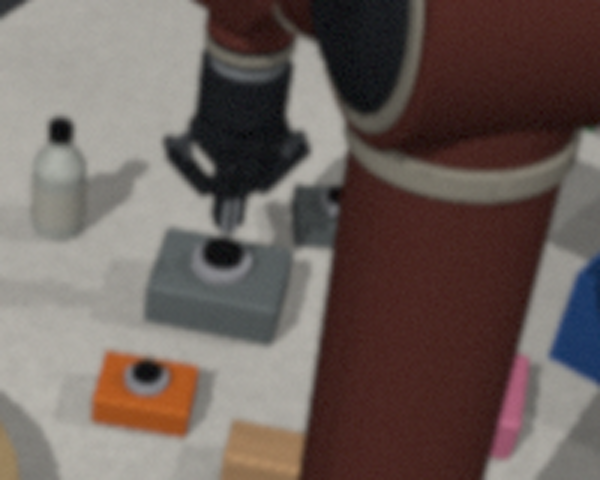

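Call:
jog_arm --pt "0 0 0 0 0 1.0 0" --pt "0 0 0 0 0 0.8 0" --pt "0 0 0 0 0 0.5 0" --pt "0 0 0 0 0 0.2 0" --pt "0 0 0 0 0 0.2 0" --pt "0 0 0 0 0 0.2 0" --pt "0 0 0 0 0 0 0"

```text
t: 12.87
tool_pos: [0.4899, -0.3191, 0.0874]
tool_rot: [-2.88, 1.254, 0.0]
contact_force: [-1.2, 0.6, 3.0]
opening: -0.0002
```

Call:
jog_arm --pt "0 0 0 0 0 0.2 0" --pt "0 0 0 0 0 0 0"

```text
t: 13.03
tool_pos: [0.4902, -0.3193, 0.0857]
tool_rot: [2.88, -1.254, 0.001]
contact_force: [-0.4, 0.5, 3.3]
opening: -0.0001
```

Call:
jog_arm --pt "0 0 0 0 0 0.2 0" --pt "0 0 0 0 0 0 0"

```text
t: 13.2
tool_pos: [0.4903, -0.3194, 0.0837]
tool_rot: [2.88, -1.254, 0.002]
contact_force: [-0.4, 0.7, 4.7]
opening: -0.0
```

Spring force is rising as expected; I'll keep going until it bottoms out (a clear jump above 5 N).

Call:
jog_arm --pt "0 0 0 0 0 0.1 0" --pt "0 0 0 0 0 0 0" --pt "0 0 0 0 0 0 0"

```text
t: 13.45
tool_pos: [0.4903, -0.3194, 0.0831]
tool_rot: [2.88, -1.254, 0.001]
contact_force: [-0.6, 0.9, 5.4]
opening: 0.0
```

Call:
jog_arm --pt "0 0 0 0 0 0.1 0" --pt "0 0 0 0 0 0 0" --pt "0 0 0 0 0 0 0"

```text
t: 13.7
tool_pos: [0.4903, -0.3194, 0.0829]
tool_rot: [2.88, -1.254, 0.001]
contact_force: [-4.1, 2.9, 11.0]
opening: 0.0001
```

Bottomed (11 N, position stopped). Release, retreat and check.

Call:
jog_arm --pt "0 0 0 0 0 -0.5 0" --pt "0 0 0 0 0 -1.0 0" --pt "0 0 0 0 0 -3 0" --pt "0 0 0 0 0 -3 0" --pt "0 0 0 0 0 -3 0" --pt "0 0 0 0 0 -3 0" --pt "0 0 0 2.5 -1.0 0 0" --pt "0 0 0 2.5 -1.0 0 0" --pt "0 0 0 2.5 -1.0 0 0" --pt "0 0 0 2.5 -1.0 0 0" --pt "0 0 0 0 0 0 0" --pt "0 0 0 0 0 0 0"

```text
t: 14.7
tool_pos: [0.5876, -0.3651, 0.2151]
tool_rot: [-2.88, 1.253, 0.003]
contact_force: [-0.5, -0.8, -0.1]
opening: -0.0001
```

```bash
python3 m.py 7; python3 - <<'E'
from h import *
st(); A=np.load('pics/side7.npz'); P=pts('side',A['d']); k=(np.hypot(P[...,0]-.489,P[...,1]+.318)<.014)&(P[...,2]<.09); print('button z',k.sum(),np.median(P[...,2][k]))
a,b=np.load('pics/top1.npz')['im'],np.load('pics/top7.npz')['im']; save(np.hstack([b[130:310,130:400]]*1),'top7c.png')
E
```

```text
top (np.int32(78), array([217. , 171.4]), np.float64(0.0853), np.float64(2.113)) depth 2.119 2.068 [ 0.58446152  0.09348934 -1.35195293]
side (np.int32(296), array([173.8, 233.9]), np.float64(0.0847), np.float64(2.094)) depth 2.15 2.111 [ 0.58234387  0.09506051 -1.35395876]
t 14.8 pos [ 0.5867 -0.3647  0.2158] psi -0.8213 z [-0.001  0.001 -1.   ] F [-0.6  0.7 -0.1] q [-0.66  0.23  1.48 -0.    1.43  1.73] op -0.0001
button z 63 0.06506011779244036
```

View pics/top7c.png

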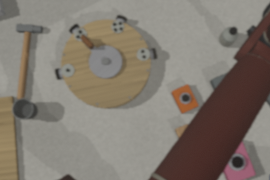

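The tab points at the three-stud disc, the button is back up at about 65 mm, and the loose things that show in this view are undisturbed.

```bash
python3 -c "
from station import ctrl
print(ctrl.finish_job())"
```

```text
the job is handed in; nothing more can be done
None
```

I set the selector to the three-stud outlet, pressed the start button fully down and let it go, then handed the job in. That took about 15 s of the 64 s allowed.

**Selector:** I pushed the tab clockwise from about 4.08 rad with the closed fingertips and never pinched it. The wanted angle is 2.094 rad. My last readings were:

| Method | Angle (rad) |
|---|---|
| Side camera, tab colour mask | 2.094 |
| Top camera, tab colour mask | 2.113 |
| Arm position while touching the tab | about 2.109 |
| Top camera, depth points (tab position, tab axis) | 2.119, 2.068 |
| Side camera, depth points (tab position, tab axis) | 2.150, 2.111 |

I gave the first three most weight. Their average is about 0.6° short of dead centre, which is within my measurement error, so I left it there. The depth readings scatter more, up to about 3° off.

**Button:** I pressed the larger grey box's button only after the selector was set. The force climbed to about 5 N, then jumped to 11 N as the travel stopped. Afterwards its top read about 65 mm above the table, the same as before the press.

**Other things:** No unexpected contact force showed at any stop. In the last picture the hammer and tin are where they were. The arm partly hid the glue bottle and offcut there, but it never came near either of them.

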